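# Set the lift selector for the mask carrier in the nest

## Task

Pinch the mask carrier that stands in the nest across its flat sides, without shifting it, to find out how thick it is. Then turn the lift selector lever back (counter-clockwise seen from above) fully to its home stop, and from there turn it clockwise one click for every 6 mm of that thickness, leaving it resting in that click. Let go of everything, and leave all the carriers and the other things on the bench where they stand.

Things in the scene. Friction and masses are not known exactly. Their poses are not given: they have to be found in the camera images.
- selector (a joint): lever angle in rad: 0 at the home stop, growing clockwise seen from above. Clicks at 0, 0.48, 0.96, 1.44, 1.92, 2.40 and 2.88 (far end stop), 27.5 degrees apart. A spring plunger holds each click: 2 to 3 N sideways at 85 mm from the axis moves it out; past half way (0.24 rad) it jumps into the next click by itself. Can be pushed from the side with closed fingers
- selector_base: fixed housing: white drum, radius 55 mm, top at 50 mm, on a foot plate of radius 75 mm, 8 mm thick; two steel stop lugs on its rim, up to 72 mm high. Origin: on the turning axis at bench level, z up. At joint 0 the lever points at angle pi + 1.44 rad about its z from its x (to its -y side, right seen from the robot); turning clockwise it passes -x (robot side) and goes on to +y
- lever_end (a point): middle of the top edge of the lever's outer end, on the lever's centre line, 105 mm from the turning axis, 86 mm above the bench. The lever is a black radial bar 16 mm wide and 30 mm tall (56 to 86 mm above the bench), from a hub of 30 mm radius out to 105 mm, with a thin white line along its top; outside 75 mm from the axis there is nothing beneath it
- loader: fixed steel loader plate, 190 x 200 x 8 mm (own x, y, z), origin at the centre of its underside. The nest is at its -x side, towards the robot; two carriers are parked at its +x side, one left, one right
- nest (a point): centre of the nest, on the plate's top (8 mm above the bench), 50 mm from the plate's centre along its -x. Two grey end cheeks, 60 x 10 mm and 30 mm high above the plate, stand at 51 to 61 mm either side of it along the plate's y; the carrier in the nest stands between them with its y along the plate's y, its flat sides facing the plate's -x and +x
- carrier_a: one of three alike mask carriers: upright white case, 80 mm long (own y), 64 mm high, centred on a grey foot 56 x 90 x 8 mm (x, y, z); 72 mm high in all, 0.4 kg, loose. Case thickness (own x) 12, 18 or 30 mm, each carrier another; which is which is not told: measure it. Origin: centre of the foot's underside, z up. One stands in the nest, two are parked behind
- carrier_b: one of three alike mask carriers: upright white case, 80 mm long (own y), 64 mm high, centred on a grey foot 56 x 90 x 8 mm (x, y, z); 72 mm high in all, 0.4 kg, loose. Case thickness (own x) 12, 18 or 30 mm, each carrier another; which is which is not told: measure it. Origin: centre of the foot's underside, z up. One stands in the nest, two are parked behind
- carrier_c: one of three alike mask carriers: upright white case, 80 mm long (own y), 64 mm high, centred on a grey foot 56 x 90 x 8 mm (x, y, z); 72 mm high in all, 0.4 kg, loose. Case thickness (own x) 12, 18 or 30 mm, each carrier another; which is which is not told: measure it. Origin: centre of the foot's underside, z up. One stands in the nest, two are parked behind
- carrier_a_mid (a point): middle of carrier_a's case, on its centre plane, 45 mm above the underside of its foot: the place to pinch, along the carrier's x
- carrier_b_mid (a point): middle of carrier_b's case, on its centre plane, 45 mm above the underside of its foot: the place to pinch, along the carrier's x
- carrier_c_mid (a point): middle of carrier_c's case, on its centre plane, 45 mm above the underside of its foot: the place to pinch, along the carrier's x
- wafer_dish: bystander, leave it where it is: flat round white dish, 102 mm wide, 20 mm high, between the selector and the loader plate, nearer the robot; origin under its centre
- wash_bottle: bystander, leave it where it is: white bottle, 60 mm wide, 150 mm high, at the back; origin under its centre
- jar: bystander, leave it where it is: jar, 64 mm wide, 70 mm high, at the left; origin under its centre
- driver: bystander, leave it where it is: screwdriver, 170 mm long, lying at the back right; origin under its middle
- pen: bystander, leave it where it is: blue pen, 140 mm long, 9 mm thick, lying at the front right; origin under its middle

How it is judged:
On the way, in this order (a step that is already met when the one before it is completed fails the run):
1. the carrier in the nest is pinched across its flat sides, near the middle of its case (((horizontal distance between carrier_a and nest below 0.02 m and contact force between the fingers and carrier_a above 1.5 N and distance between the grasp point and carrier_a_mid below 0.045 m and x of the grasp point in the frame of carrier_a between -0.006 and 0.006 m) or (horizontal distance between carrier_b and nest below 0.02 m and contact force between the fingers and carrier_b above 1.5 N and distance between the grasp point and carrier_b_mid below 0.045 m and x of the grasp point in the frame of carrier_b between -0.006 and 0.006 m) or (horizontal distance between carrier_c and nest below 0.02 m and contact force between the fingers and carrier_c above 1.5 N and distance between the grasp point and carrier_c_mid below 0.045 m and x of the grasp point in the frame of carrier_c between -0.006 and 0.006 m))), for 0.2 s.
2. the selector rests at its home stop (value of joint selector below 0.08 rad), for 0.2 s.
3. the selector is at the click for the carrier in the nest: thickness / 6 mm, counted from home (((horizontal distance between carrier_a and nest below 0.02 m and value of joint selector between 0.84 and 1.08 rad) or (horizontal distance between carrier_b and nest below 0.02 m and value of joint selector between 1.32 and 1.56 rad) or (horizontal distance between carrier_c and nest below 0.02 m and value of joint selector between 2.28 and 2.52 rad))), for 0.2 s.
At the end, for the whole second after the job is handed in: Selector at rest within 0.12 rad of the click for the nest carrier (12 mm: 2 clicks, 0.96 rad; 18 mm: 3, 1.44 rad; 30 mm: 5, 2.40 rad); that carrier within 20 mm of the nest; all three carriers at rest, upright within 0.1 rad, within 20 mm of where they started (((horizontal distance between carrier_a and nest below 0.02 m and value of joint selector between 0.84 and 1.08 rad) or (horizontal distance between carrier_b and nest below 0.02 m and value of joint selector between 1.32 and 1.56 rad) or (horizontal distance between carrier_c and nest below 0.02 m and value of joint selector between 2.28 and 2.52 rad)) and velocity of joint selector between -0.05 and 0.05 rad/s and angle between each of carrier_a, carrier_b, carrier_c's own z axis and vertical below 0.1 rad and linear speed of each of carrier_a, carrier_b, carrier_c below 0.02 m/s and distance of each of carrier_a, carrier_b, carrier_c from where it was at the start of the episode below 0.02 m); the robot touches nothing.
It fails at once if a carrier is lifted or shifted by more than 25 mm or tipped by more than 0.3 rad (distance of any of carrier_a, carrier_b, carrier_c from where it was at the start of the episode above 0.025 m or angle between any of carrier_a, carrier_b, carrier_c's own z axis and vertical above 0.3 rad).
It fails at once if a bystander on the bench is moved by more than 30 mm (distance of any of wafer_dish, wash_bottle, jar, driver, pen from where it was at the start of the episode above 0.03 m).
It also fails if it takes over 70 s, if anything falls off the work surface, if the arm or the gripper's body presses on something with over 40 N, if the wrist force passes 120 N, or if a joint passes its speed limit or range.

## Robot

A 7-joint arm with a two-finger parallel gripper is mounted at the origin on the work surface. World frame = base frame: x ahead of the robot, y to its left, z up, the work surface at z = 0. Lengths are in m, angles in rad, forces in N, time in s.
With the tool pointing down it reaches from about 0.35 to 0.9 m from the base axis. Payload 8.1 kg.
Tool frame: the origin (TCP) lies at the very end of the fingers, on their centre line; the grasp point (between the pads) lies manip.grasp_offset behind it (manip.grasp_offset is the distance from the TCP to the grasp point, in m); z points along the fingers, y is the line along which they close (so a half turn about z gives the same grasp; the last joint's range is limited). The gripper opens to 92 mm and grips with 3 to 60 N. Pads are 19 mm wide; open, the fingers measure 130 mm over their backs; the gripper's body (75 mm by 190 mm) begins 47 mm behind the grasp point.
Start: joints at [-1.215, 0.434, 0.025, 1.573, -0.012, 1.134, -0.075], TCP at [0.277, 0.56, 0.206] pointing down, gripper open.
Joint ranges: [-2.62, 2.62], [-0.44, 2.09], [-1.27, 1.32], [0.08, 2.57], [-1.32, 4.46], [0.12, 2], [-2.74, 2.74]. Speed limits (rad/s): [2.22, 2.22, 3.01, 3.01, 3.14, 3.14, 3.14].

## Interface

Orientations are given as a 3x3 rotation matrix whose columns are the frame's x, y, z axes.
In Python, from cell import manip, grab_frame, camera_model gives the robot as it stands. The module is installed in compiled form; this text tells all that it offers.
- The arm moves only by the shell command python3 -m inch 'ROWS' [OPENING] [FORCE]. ROWS is JSON, a list of rows, each a list of 4 numbers: the shift along the world's x, y, z scaled (see below), then the turn about the world's z scaled (see below). In form: [[x, y, z, roll], ...]. A call has 1 to 20 rows; each row shifts and turns the commanded pose from where the row before left it; what a row does not reach is not made up. The controller multiplies each number of a shift by 0.04 m and each number of a turn by 6 degrees. A row lasts 1/8 s, in which the tool goes at most 62.5 mm and 10.7 degrees, less where a joint would pass 70% of its speed; a pose out of reach is approached as far as the arm can. A call with a number of a shift or a turn outside -1 to 1 is refused whole. A call with a gripper value outside its range is refused whole. OPENING is the closure, from -1 (fully open) to 1 (shut), set as the call begins (- or left out, the last holds). The fingers move at their own pace and stop on an object; FORCE is the grip in N (left out, the last holds). Time passes only in rows, so rows that do not move let the fingers close. It gives the time, the measured TCP pose, the force, the opening and the grip force at its end, in the units of the state.
- manip.read_state(): the state, without advancing time (a new reading comes with each control period).
- grab_frame(name): name is "scene" or "side" or "wrist"; returns the picture (400x640x3 uint8, red, green, blue); there is no depth.
- camera_model(name): a dict with "camera_matrix" (3x3 intrinsics, pixels), "pose" (4x4, takes a point from camera to world coordinates). Camera axes: x right, y down, z forward; pixel columns grow to the right and rows downward; lengths in m; the calibration is good to about 2 mm. A picture is of the moment at which its call begins: read the wrist's pose just before it. camera_model takes no time and is no camera call; for the wrist camera it gives the pose at the moment of the call.
- manip.close_job(): hands the job in; it is judged then, once.
The state is a dict: "time_s": time; "joint_positions": joint angles; "qd": joint speeds; "joint_torque": joint torques, N m; "tcp_pos": TCP position; "ee_rot": TCP orientation; "contact_force": force on the tool from outside, world axes, zero at the start; "ft_torque": the same for the moment, N m; "gripper_width": finger opening in m; "grip_force": force on a finger pad.
Only numpy, scipy, OpenCV 4.12 (cv2) and the standard library are available. Lean on these libraries where they do the work, as an engineer would, in place of code of your own. Each camera call takes 0.05 s, during which the arm holds its last target. There are 200 camera calls.

## Working session

There is one attempt and no reset: what is moved stays moved. The work goes in short steps, Python scripts to look and compute and a shell command to move; the robot and the scene stay as the last step left them, time stands still between calls to the robot, and variables do not carry over. Pictures are saved under pics/ and viewed, at most 10 in all, crops included, and the job is handed in when it is done.

```bash
mkdir -p pics; python3 - <<'E'
from cell import manip, grab_frame, camera_model
import cv2,numpy as np
for n in("scene","side"):
    cv2.imwrite(f"pics/{n}0.png",grab_frame(n)[:,:,::-1])
    m=camera_model(n);print(n,np.round(m["camera_matrix"],1).tolist(),np.round(m["pose"],3).tolist())
s=manip.read_state();print(s,manip.grasp_offset)
E
```

```text
scene [[488.9, 0.0, 323.8], [0.0, 488.9, 201.4], [0.0, 0.0, 1.0]] [[-0.48, 0.574, -0.663, 1.417], [0.877, 0.307, -0.369, 0.448], [-0.008, -0.759, -0.651, 0.87], [0.0, 0.0, 0.0, 1.0]]
side [[378.0, 0.0, 312.6], [0.0, 378.0, 191.3], [0.0, 0.0, 1.0]] [[0.997, -0.064, 0.052, 0.528], [-0.079, -0.56, 0.825, -0.863], [-0.024, -0.826, -0.563, 0.668], [0.0, 0.0, 0.0, 1.0]]
{'time_s': 0.1, 'joint_positions': array([-1.21461353,  0.43515705,  0.0249815 ,  1.57399297, -0.01160015,
        1.13394661, -0.07510201]), 'qd': array([ 6.63495392e-04,  7.35838965e-05,  4.97417974e-04, -1.53114795e-03,
       -1.83535312e-04,  9.57107906e-04, -1.16045293e-04]), 'joint_torque': array([ 4.14581897e-03, -6.69136190e+01,  9.88472812e-01, -3.15143430e+01,
       -6.05149241e-02,  3.74191103e-02,  8.04470517e-06]), 'tcp_pos': array([0.27663354, 0.55993031, 0.20502629]), 'ee_rot': array([[-8.96557464e-01,  4.42927170e-01, -4.84541211e-04],
       [ 4.42927417e-01,  8.96556575e-01, -1.26965347e-03],
       [-1.27945412e-04, -1.35293388e-03, -9.99999077e-01]]), 'contact_force': array([-0.31883068,  0.07472283, -0.39322109]), 'ft_torque': array([-0.05732254, -0.02709851,  0.00605613]), 'grip_force': 0.0, 'gripper_width': 0.0917823201700988} 0.0188
```

View pics/scene0.png

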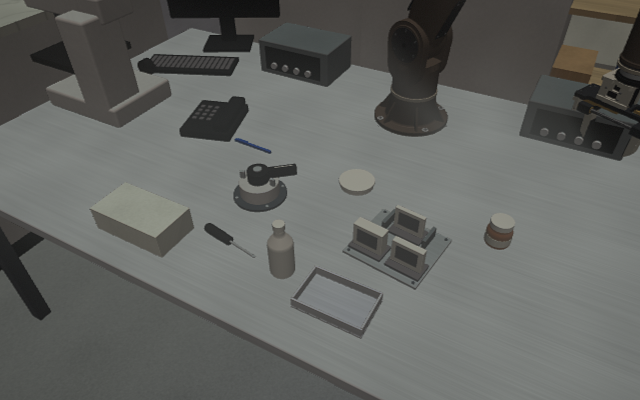

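View pics/side0.png

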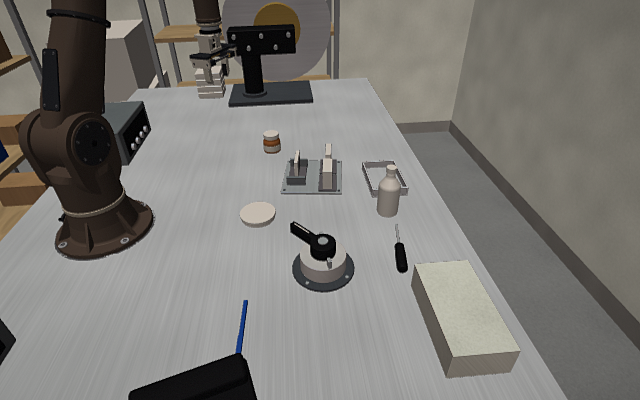

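The scene view shows the selector at about (260,188) with its lever end near (296,170), and the plate around (398,243). The nest carrier is at (410,222). In the side view the selector is at (323,250) with its lever end at (292,228), and the plate at (312,176). I'll zoom in for exact corners.

```bash
cat > h.py <<'E'
import numpy as np
from cell import camera_model
def ray(n,u,v,z,m=None):
    m=m or camera_model(n);K=np.array(m["camera_matrix"]);T=np.array(m["pose"])
    d=T[:3,:3]@np.linalg.solve(K,[u,v,1]);return T[:3,3]+d*(z-T[2,3])/d[2]
E
python3 - <<'E'
import cv2,numpy as np
a=cv2.imread("pics/scene0.png")[155:290,225:460];b=cv2.imread("pics/side0.png")[140:290,235:410]
a=cv2.resize(a,None,fx=3.4,fy=3.4,interpolation=2);b=cv2.resize(b,None,fx=3.4,fy=3.4,interpolation=2)
cv2.imwrite("pics/z1.png",np.clip(a*1.6,0,255));cv2.imwrite("pics/z2.png",np.clip(b*1.3,0,255))
E
```

```text
[ WARN:0@0.088] global loadsave.cpp:1063 imwrite_ Unsupported depth image for selected encoder is fallbacked to CV_8U.
```

View pics/z1.png

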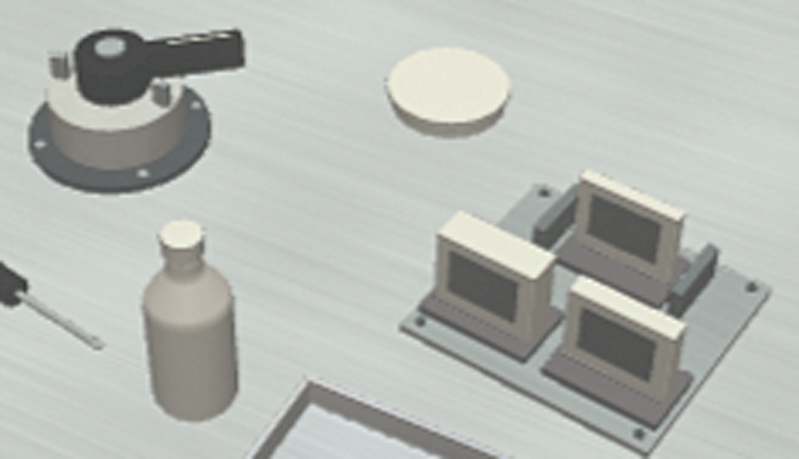

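View pics/z2.png

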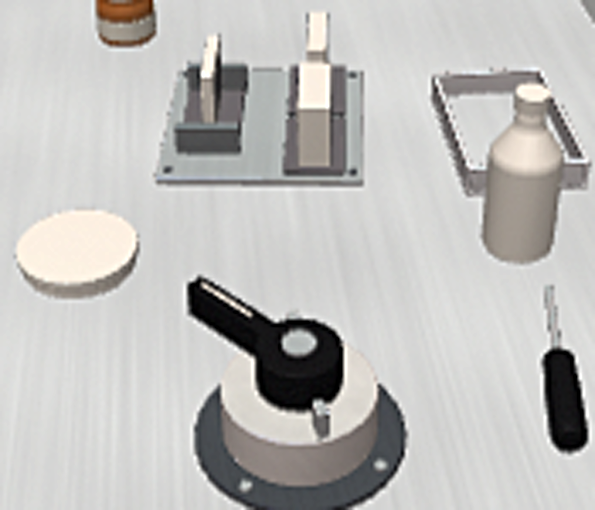

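The zoomed views give these positions (zoom pixels):
- **Plate corners:** scene (400,326), (648,450), (771,290), (538,185); side (155,180), (363,180).
- **Nest carrier top:** scene (580,176) to (684,216). It looks thin.
- **Lever end:** scene (243,37); side (195,283).
- **Hub:** scene (110,45); side (298,342).

```bash
python3 - <<'E'
from h import *
A=lambda u,v,z:ray("scene",225+u/3.4,155+v/3.4,z).round(4)
B=lambda u,v,z:ray("side",235+u/3.4,140+v/3.4,z).round(4)
print("plate",[A(*p,.008) for p in[(400,326),(648,450),(771,290),(538,185)]],[B(*p,.008) for p in[(155,180),(363,180),(363,69)]])
print("nest top scene",A(581,176,.08),A(684,217,.08),"side",B(206,65,.08),B(216,36,.08))
print("lever end",A(243,32,.086),B(195,280,.086),"line",A(165,44,.086),A(228,35,.086),B(200,283,.086),B(250,314,.086))
print("flange",A(120,117,.008),B(300,435,.008),"hubtop",A(110,45,.09),B(298,342,.09))
print("dish",A(448,84,.02),B(78,244,.02),"bottle",B(533,95,.15),A(181,235,.15),"jar",ray("scene",501,221,.07))
E
```

```text
plate [array([0.6781, 0.0876, 0.008 ]), array([0.7007, 0.2828, 0.008 ]), array([0.5183, 0.3087, 0.008 ]), array([0.4923, 0.1137, 0.008 ])] [array([0.4902, 0.1053, 0.008 ]), array([0.6776, 0.0837, 0.008 ]), array([0.7064, 0.2837, 0.008 ])]
nest top scene [0.5459 0.1649 0.08  ] [0.5523 0.2449 0.08  ] side [0.5435 0.1837 0.08  ] [0.5555 0.2394 0.08  ]
lever end [ 0.5178 -0.1358  0.086 ] [ 0.5222 -0.1399  0.086 ] line [ 0.5604 -0.1819  0.086 ] [ 0.5268 -0.1443  0.086 ] [ 0.5257 -0.1437  0.086 ] [ 0.559  -0.1814  0.086 ]
flange [ 0.5768 -0.2222  0.008 ] [ 0.5888 -0.2236  0.008 ] hubtop [ 0.5862 -0.2161  0.09  ] [ 0.5887 -0.2182  0.09  ]
dish [0.4243 0.0025 0.02  ] [4.26e-01 4.00e-04 2.00e-02] bottle [ 0.7934 -0.0195  0.15  ] [ 0.7949 -0.0109  0.15  ] jar [0.46425682 0.40235273 0.07      ]
```

```bash
python3 -m inch '[[0.56,-0.74,0,-0.98],[0.56,-0.74,0,-0.98],[0.56,-0.74,0,-0.98],[0.56,-0.74,0,-0.98],[0.56,-0.74,0,-0.98],[0.56,-0.74,0,-0.98],[0.56,-0.74,0,-0.98],[0.56,-0.74,0,-0.98],[0.56,-0.74,0,-0.98],[0.56,-0.74,0,-0.98],[0.56,-0.74,0,-0.98],[0.56,-0.74,0,-0.98],[0,0,0,0],[0,0,0,0]]' -0.3 3
python3 - <<'E'
from cell import *
import cv2,numpy as np
s=manip.read_state();m=camera_model("wrist");cv2.imwrite("pics/w1.png",grab_frame("wrist")[:,:,::-1])
np.savez("w1.npz",K=m["camera_matrix"],T=m["pose"]);print(s["tcp_pos"],s["ee_rot"][:,1],s["gripper_width"])
E
```

```text
time_s: 1.85
tcp_pos: [0.5455, 0.2049, 0.2057]
ee_rot: [[0.12, 0.993, -0.0], [0.993, -0.12, 0.0], [0.0, -0.0, -1.0]]
contact_force: [-0.3, 0.0, 0.1]
gripper_width: 0.0597
grip_force: 0.0
[0.54545644 0.20489409 0.20565796] [ 9.92732437e-01 -1.20341541e-01 -4.71284444e-04] 0.05971713266796093
```

View pics/w1.png

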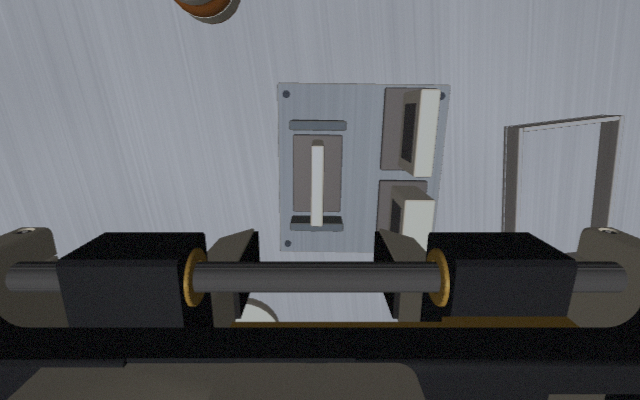

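The wrist view shows the nest carrier's case top spanning u 311–324 and v 145–226, so it is thin. Its foot spans u 292–342, v 135–212, and it is aligned with the gripper.

```bash
python3 - <<'E'
from h import *
d=np.load("w1.npz");m=dict(camera_matrix=d["K"],pose=d["T"])
for p in[(317.5,147,.08),(317,226,.08),(317,173,.016),(311,190,.08),(324,190,.08)]:print(p,ray("",*p,m).round(4))
E
```

```text
(317.5, 147, 0.08) [0.5515 0.2405 0.08  ]
(317, 226, 0.08) [0.5418 0.1635 0.08  ]
(317, 173, 0.016) [0.5468 0.2042 0.016 ]
(311, 190, 0.08) [0.5404 0.2005 0.08  ]
(324, 190, 0.08) [0.5528 0.1991 0.08  ]
```

```bash
python3 -m inch '[[0.03,-0.05,-0.7,0],[0,0,-0.7,0],[0,0,-0.7,0],[0,0,-0.7,0],[0,0,-0.6,0],[0,0,-0.4,0],[0,0,-0.2,0],[0,0,0,0]]' - 3
python3 -m inch '[[0,0,0,0],[0,0,0,0],[0,0,0,0],[0,0,0,0],[0,0,0,0],[0,0,0,0],[0,0,0,0],[0,0,0,0]]' 1 5
```

```text
time_s: 2.9
tcp_pos: [0.5467, 0.2034, 0.0457]
ee_rot: [[0.119, 0.993, -0.0], [0.993, -0.119, -0.0], [-0.0, -0.0, -1.0]]
contact_force: [-0.7, -0.3, -1.5]
gripper_width: 0.0597
grip_force: 0.0
time_s: 3.9
tcp_pos: [0.5466, 0.2032, 0.0456]
ee_rot: [[0.119, 0.993, -0.0], [0.993, -0.119, -0.0], [-0.0, -0.0, -1.0]]
contact_force: [-1.0, 0.1, -2.5]
gripper_width: 0.0119
grip_force: 5.0
```

The pinch closes at 11.9 mm, so this is the 12 mm carrier and the target is 2 clicks. I'll hold briefly, release, lift and go over beside the lever.

```bash
python3 -m inch '[[0,0,0,0],[0,0,0,0]]' 1 5
python3 -m inch '[[0,0,0,0],[0,0,0,0],[0,0,0,0],[0,0,0,0],[0,0,0,0],[0,0,0.5,0],[0,0,0.8,0],[0,0,0.8,0],[0,0,0.8,0],[0,0,0.8,0],[0,0,0.3,0],[0,0,0,0]]' -0.3 5
python3 -m inch '[[0.036,-0.7,0,-0.945],[0.036,-0.7,0,-0.945],[0.036,-0.7,0,-0.945],[0.036,-0.7,0,-0.945],[0.036,-0.7,0,-0.945],[0.036,-0.7,0,-0.945],[0.036,-0.7,0,-0.945],[0.036,-0.7,0,-0.945],[0.036,-0.7,0,-0.945],[0.036,-0.7,0,-0.945],[0.036,-0.7,0,-0.945],[0.036,-0.7,0,-0.945],[0,0,0,0],[0,0,0,0]]' 1 5
python3 - <<'E'
from cell import *
import cv2,numpy as np
s=manip.read_state();m=camera_model("wrist");cv2.imwrite("pics/w2.png",grab_frame("wrist")[:,:,::-1])
np.savez("w2.npz",K=m["camera_matrix"],T=m["pose"]);print(s["tcp_pos"],s["ee_rot"][:,1],s["gripper_width"])
E
```

```text
time_s: 4.15
tcp_pos: [0.5468, 0.2031, 0.0456]
ee_rot: [[0.119, 0.993, -0.0], [0.993, -0.119, -0.0], [-0.0, -0.0, -1.0]]
contact_force: [0.6, -0.7, -3.7]
gripper_width: 0.012
grip_force: 5.0
time_s: 5.65
tcp_pos: [0.547, 0.2033, 0.2059]
ee_rot: [[0.119, 0.993, 0.001], [0.993, -0.119, 0.001], [0.001, 0.001, -1.0]]
contact_force: [0.3, -0.2, -0.3]
gripper_width: 0.0597
grip_force: 0.0
time_s: 7.4
tcp_pos: [0.5642, -0.1327, 0.2055]
ee_rot: [[0.966, 0.26, -0.0], [0.26, -0.966, 0.0], [-0.0, -0.0, -1.0]]
contact_force: [0.3, 0.7, 0.2]
gripper_width: 0.0007
grip_force: 0.0
[ 0.56417222 -0.1326962   0.20554978] [ 2.60395831e-01 -9.65501843e-01 -4.49054171e-04] 0.0006698467138036935
```

View pics/w2.png

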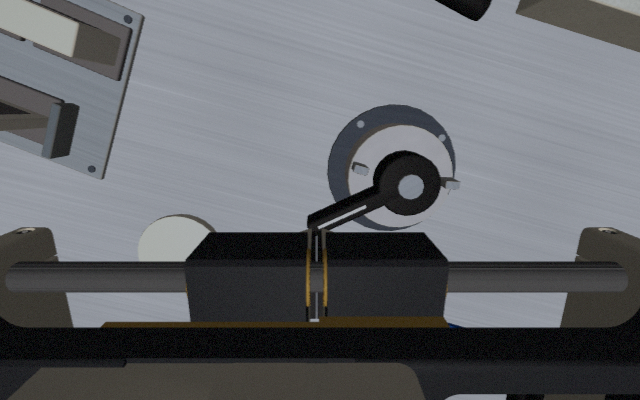

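The wrist view shows the hub at (411,186), the lever end at (311,222) and the stop lugs at (360,168) and (452,183).

```bash
python3 - <<'E'
from h import *
d=np.load("w2.npz");m=dict(camera_matrix=d["K"],pose=d["T"])
R=lambda u,v,z:ray("",u,v,z,m)
c=R(411,186,.09)[:2];f=R(392,167,.008)[:2];print("hub",c,"flange",f)
for n,p in dict(end=(311,221,.086),line=(364,207,.086),lug1=(359,167,.072),lug2=(452,183,.072)).items():
    q=R(*p)[:2];print(n,q,np.hypot(*(q-c)),np.degrees(np.arctan2(*(q-c)[::-1])))
E
```

```text
hub [ 0.58886314 -0.21700604] flange [ 0.5925198 -0.2166038]
end [ 0.53042853 -0.13694993] 0.09911399188780333 126.12647669674284
line [ 0.55720132 -0.18204286] 0.04716877780308998 132.16323601086938
lug1 [ 0.59091827 -0.16855542] 0.048494180406023435 87.57113001811116
lug2 [ 0.59953047 -0.26093044] 0.045201168043126225 -76.34960345235416
```

```bash
python3 -m inch '[[0.02,0.02,-0.7,0],[0,0,-0.7,0],[0,0,-0.7,0],[0,0,-0.7,0],[0,0,-0.6,0],[0,0,-0.24,0],[0,0,0,0]]' 1 5
python3 - <<'E'
import numpy as np
t=np.radians(np.arange(105,262,6));p=np.c_[np.cos(t),np.sin(t)]*.088/.04
print((np.diff(p,axis=0)).round(2).tolist())
t=np.radians(np.arange(292,210,-6));p=np.c_[np.cos(t),np.sin(t)]*.088/.04
print((np.diff(p,axis=0)).round(2).tolist())
E
```

```text
time_s: 8.32
tcp_pos: [0.5648, -0.1315, 0.06]
ee_rot: [[0.965, 0.261, -0.001], [0.261, -0.965, 0.0], [-0.001, -0.0, -1.0]]
contact_force: [-0.6, -0.4, -0.3]
gripper_width: 0.0004
grip_force: 0.0
[[-0.22, -0.07], [-0.21, -0.09], [-0.2, -0.12], [-0.19, -0.14], [-0.17, -0.15], [-0.15, -0.17], [-0.14, -0.19], [-0.12, -0.2], [-0.09, -0.21], [-0.07, -0.22], [-0.05, -0.23], [-0.02, -0.23], [0.0, -0.23], [0.02, -0.23], [0.05, -0.23], [0.07, -0.22], [0.09, -0.21], [0.12, -0.2], [0.14, -0.19], [0.15, -0.17], [0.17, -0.15], [0.19, -0.14], [0.2, -0.12], [0.21, -0.09], [0.22, -0.07], [0.23, -0.05]]
[[-0.22, -0.07], [-0.22, -0.05], [-0.23, -0.03], [-0.23, -0.0], [-0.23, 0.02], [-0.23, 0.04], [-0.22, 0.07], [-0.21, 0.09], [-0.2, 0.11], [-0.19, 0.13], [-0.17, 0.15], [-0.16, 0.17], [-0.14, 0.18]]
```

```bash
python3 -m inch '[[-0.22,-0.07,0,1],[-0.21,-0.09,0,1],[-0.2,-0.12,0,1],[-0.19,-0.14,0,1],[-0.17,-0.15,0,1],[-0.15,-0.17,0,1],[-0.14,-0.19,0,1],[-0.12,-0.2,0,1],[-0.09,-0.21,0,1],[-0.07,-0.22,0,1],[-0.05,-0.23,0,1],[-0.02,-0.23,0,1]]'
python3 -m inch '[[0,-0.23,0,1],[0.02,-0.23,0,1],[0.05,-0.23,0,1],[0.07,-0.22,0,1],[0.09,-0.21,0,1],[0.12,-0.2,0,1],[0.14,-0.19,0,1],[0.15,-0.17,0,1],[0.17,-0.15,0,1],[0.19,-0.14,0,1],[0.2,-0.12,0,1]]'
python3 -m inch '[[0.21,-0.09,0,1],[0.11,-0.03,0,0.5],[0,0,0,0],[0,0,0,0]]'
python3 - <<'E'
from cell import *
import numpy as np
p=manip.read_state()["tcp_pos"][:2]-[.588,-.217];print(np.hypot(*p),np.degrees(np.arctan2(p[1],p[0]))%360)
E
```

```text
time_s: 9.82
tcp_pos: [0.5003, -0.2127, 0.0614]
ee_rot: [[0.047, 0.999, 0.002], [0.999, -0.047, 0.0], [0.0, 0.002, -1.0]]
contact_force: [-0.5, 2.4, 0.4]
gripper_width: 0.0002
grip_force: 1.4
time_s: 11.2
tcp_pos: [0.5482, -0.2971, 0.0614]
ee_rot: [[-0.893, 0.45, 0.001], [0.45, 0.893, -0.001], [-0.001, -0.001, -1.0]]
contact_force: [0.2, -0.3, -0.3]
gripper_width: 0.0006
grip_force: 0.0
time_s: 11.7
tcp_pos: [0.5605, -0.3014, 0.0608]
ee_rot: [[-0.951, 0.308, 0.0], [0.308, 0.951, -0.001], [-0.001, -0.001, -1.0]]
contact_force: [-0.5, -0.3, 0.2]
gripper_width: 0.0007
grip_force: 0.0
0.08879029152986151 251.9689473000503
```

```bash
python3 -m inch '[[0.1,-0.03,0,0.4],[0,0,0,0]]'
python3 -m inch '[[0.05,-0.01,0,0.2],[0,0,0,0]]'
python3 -m inch '[[0.05,-0.01,0,0.2],[0,0,0,0]]'
```

```text
time_s: 11.95
tcp_pos: [0.5647, -0.3025, 0.0602]
ee_rot: [[-0.964, 0.266, 0.0], [0.266, 0.964, -0.0], [-0.0, -0.0, -1.0]]
contact_force: [0.1, 0.5, -0.2]
gripper_width: 0.0002
grip_force: 0.1
time_s: 12.2
tcp_pos: [0.5655, -0.3028, 0.0599]
ee_rot: [[-0.969, 0.247, -0.002], [0.247, 0.969, 0.0], [0.002, 0.0, -1.0]]
contact_force: [-5.1, 0.8, 2.1]
gripper_width: 0.0005
grip_force: 2.7
time_s: 12.45
tcp_pos: [0.5659, -0.3031, 0.0597]
ee_rot: [[-0.974, 0.227, -0.005], [0.227, 0.974, 0.001], [0.005, -0.0, -1.0]]
contact_force: [-10.1, 1.7, 5.9]
gripper_width: 0.0005
grip_force: 5.5
```

```bash
python3 - <<'E'
from cell import *
import cv2,numpy as np
cv2.imwrite("pics/s3.png",cv2.resize(np.hstack([grab_frame("side")[200:310,250:400,::-1],grab_frame("scene")[130:240,200:350,::-1]]),None,fx=2.6,fy=2.6,interpolation=2))
E
```

```text
(no output)
```

View pics/s3.png

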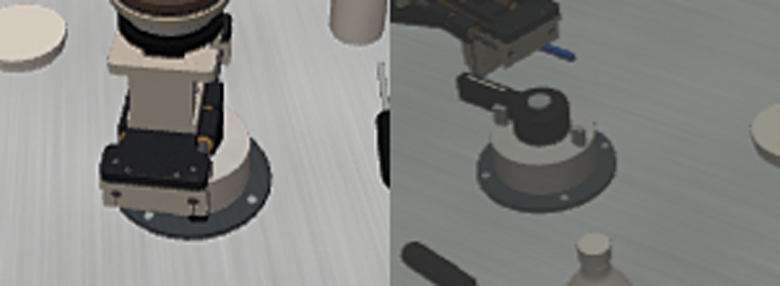

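Force against the home stop reached 10 N, and the right half of the picture shows the lever at its right-hand lug, so it is home. Next I'll hop over to its other side.

```bash
python3 -m inch '[[-0.3,0.08,0,0],[-0.1,0,0.3,0],[0,0,0.7,0],[0,0,0.7,0],[0.2,0,0.2,0.7],[0.3,0,0,0.9],[0.3,0,0,0.9],[0.3,0.02,0,0.9],[0.3,0.02,0,0.9],[0.3,0.02,0,0.9],[0,0,0,0.6],[0,0,0,0]]'
python3 - <<'E'
from cell import *
s=manip.read_state();print(s["joint_positions"].round(2))
E
```

```text
time_s: 14.05
tcp_pos: [0.6211, -0.2978, 0.1371]
ee_rot: [[-0.929, -0.37, 0.002], [-0.37, 0.929, -0.0], [-0.001, -0.001, -1.0]]
contact_force: [-1.0, -0.2, 0.3]
gripper_width: 0.0007
grip_force: 0.0
[ 0.5   0.6  -0.21  1.47  0.13  1.08  2.21]
```

```bash
python3 -m inch '[[0,0,-0.6,0],[0,0,-0.7,0],[0,0,-0.4,0],[0,0,-0.22,0],[0,0,0,0]]'
python3 -m inch '[[-0.22,-0.07,0,-1],[-0.22,-0.05,0,-1],[-0.23,-0.03,0,-1],[-0.23,0,0,-1],[-0.23,0.02,0,-1],[0,0,0,0]]'
python3 -m inch '[[-0.23,0.04,0,-1],[-0.22,0.07,0,-1],[-0.21,0.09,0,-1],[-0.2,0.11,0,-1],[-0.19,0.13,0,-1],[0,0,0,0],[0,0,0,0]]'
python3 - <<'E'
from cell import *
import numpy as np,cv2
p=manip.read_state()["tcp_pos"][:2]-[.588,-.217];print(np.hypot(*p),np.degrees(np.arctan2(p[1],p[0]))%360)
E
```

```text
time_s: 14.68
tcp_pos: [0.6205, -0.2976, 0.0594]
ee_rot: [[-0.929, -0.37, -0.0], [-0.37, 0.929, 0.0], [0.0, 0.0, -1.0]]
contact_force: [-1.1, 0.5, 0.2]
gripper_width: 0.0003
grip_force: 0.0
time_s: 15.42
tcp_pos: [0.5756, -0.3032, 0.0605]
ee_rot: [[-0.99, 0.144, 0.001], [0.144, 0.99, -0.001], [-0.001, -0.001, -1.0]]
contact_force: [0.5, -0.6, 0.5]
gripper_width: 0.0006
grip_force: 0.0
time_s: 16.3
tcp_pos: [0.5343, -0.2854, 0.0598]
ee_rot: [[-0.787, 0.617, 0.001], [0.617, 0.787, -0.0], [-0.001, 0.0, -1.0]]
contact_force: [1.2, 0.0, 0.6]
gripper_width: 0.0004
grip_force: 0.0
0.08699788219903888 231.85293146888674
```

```bash
python3 -m inch '[[0.2,-0.2,0,0],[0.1,-0.2,0.2,0],[0,0,0.8,0],[0,0,0.9,0],[0,0,0.9,0],[0,-0.3,0.7,0],[-0.2,-0.8,0,0],[-0.3,-0.8,0,0],[-0.3,-0.8,0,0],[-0.3,-0.8,0,0],[0,0,0,0],[0,0,0,0]]'
python3 - <<'E'
from cell import *
import cv2,numpy as np
cv2.imwrite("pics/s4.png",cv2.resize(np.hstack([grab_frame("side")[140:310,230:420,::-1],grab_frame("scene")[150:320,210:460,::-1]]),None,fx=1.8,fy=1.8,interpolation=2))
E
```

```text
time_s: 17.8
tcp_pos: [0.5017, -0.4412, 0.1996]
ee_rot: [[-0.785, 0.62, 0.001], [0.62, 0.785, 0.0], [-0.0, 0.001, -1.0]]
contact_force: [0.4, 0.2, 0.3]
gripper_width: 0.0007
grip_force: 0.0
```

View pics/s4.png

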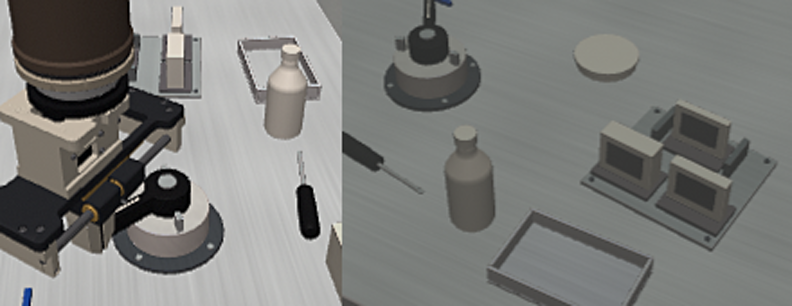

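The carriers stand as before, and the lever points towards the robot's right. I'll check its angle more closely in the scene view.

```bash
python3 - <<'E'
from cell import *
import cv2
cv2.imwrite("pics/s5.png",cv2.resize(grab_frame("scene")[125:215,210:310,::-1],None,fx=6,fy=6,interpolation=2))
E
```

```text
(no output)
```

View pics/s5.png

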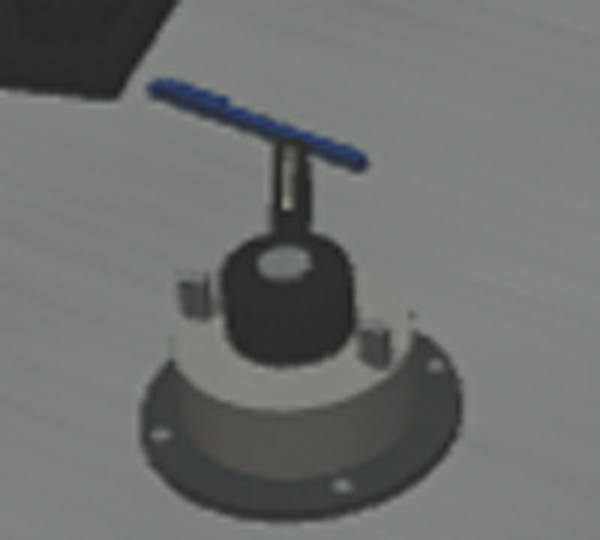

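The lever's white line runs from (286,205) to (291,145), and the hub disc is at (285,263).

```bash
python3 - <<'E'
from h import *
from cell import manip
A=lambda u,v,z:ray("scene",210+u/6,125+v/6,z)[:2]
c=A(285,263,.09);e=A(291,143,.086);l=A(287,205,.086)
for a,b in((c,e),(l,e)):print(a,b,np.hypot(*(b-a)),np.degrees(np.arctan2(*(b-a)[::-1]))%360)
E
```

```text
[ 0.58826539 -0.21418885] [ 0.50479476 -0.26878613] 0.09974070734128151 213.1882869941612
[ 0.5469717  -0.24201518] [ 0.50479476 -0.26878613] 0.04995575882845628 212.4045100480565
```

```bash
python3 -c "
from cell import manip
print(manip.close_job())"
```

```text
the job is handed in; nothing more can be done
None
```

The nest carrier measured 12 mm, so I took the lever to its home stop and then two clicks clockwise; it rests at about 213° in the camera view (0.96 rad), the gripper is clear of everything, and the job is handed in with no verdict returned.

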